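# Hold the purge valve open with the right bayonet adapter

## Robot

A 7-joint arm with a two-finger parallel gripper is mounted at the origin on the work surface. World frame = base frame: x ahead of the robot, y to its left, z up, the work surface at z = 0. Lengths are in m, angles in degrees, forces in N, time in s.
With the tool pointing down it reaches from about 0.425 to 0.875 m from the base axis. Payload 4.7 kg.
Tool frame: the origin (TCP) lies at the centre of the arm's flange, where the gripper is bolted on; the fingertips stand 182 mm ahead of it and the grasp point (between the pads) lies 164 mm ahead of it; z points along the fingers, y is the line along which they close (so a half turn about z gives the same grasp; the last joint's range is limited). The gripper opens to 87 mm and grips with 3 to 60 N. Pads are 19 mm wide; open, the fingers measure 117 mm over their backs; the gripper's body (75 mm by 190 mm) begins 51 mm behind the grasp point.
Start: joints at [67.557, 18.392, -4.016, 83.108, 1.295, 78.541, -3.26], TCP at [0.257, -0.597, 0.405] pointing down, gripper open.
Joint ranges: [-163.93, 163.93], [-17.29, 119.83], [-79.2, 71.16], [3.27, 140.29], [-89.18, 269.18], [5.43, 117.66], [-154.24, 154.24]. Speed limits (degrees/s): [147.25, 147.25, 180, 180, 180, 180, 180].

## Interface

Orientations are given as [roll, pitch, yaw] about the fixed x, y, z axes, in that order (R = Rz(yaw) Ry(pitch) Rx(roll)).
In Python, from cell import env gives the robot as it stands. The module is installed in compiled form; this text tells all that it offers.
- The arm moves only by the tool step_arm, never from a script. Its argument "steps" is one flat list of numbers, 5 for each row, row after row: the opening, from 0 (shut) to 1 (fully open), then the shift along the tool's x, y, z in mm, then the turn about the tool's z in degrees. In form: [grip, dx, dy, dz, roll, grip, dx, dy, dz, roll, ...]. A call has 1 to 12 rows; each row shifts and turns the commanded pose from where the row before left it, along the tool's axes as they then stand; what a row does not reach is not made up. A row lasts 1/8 s, in which the tool goes at most 62.5 mm and 10.7 degrees, less where a joint would pass 70% of its speed; a pose out of reach is approached as far as the arm can. A call with a gripper value outside its range is refused whole. The fingers move at their own pace and stop on an object; "grip_force" is the grip in N (left out, the last holds). Time passes only in rows, so rows that do not move let the fingers close. It gives the time, the measured TCP pose, the force, the opening and the grip force at its end, in the units of the state.
- env.get_obs(): the state, without advancing time (a new reading comes with each control period).
- env.read_camera(name): name is "scene" or "top" or "wrist"; returns a dict with "image" (400x640x3 uint8, red, green, blue), "camera_matrix" (3x3 intrinsics, pixels), "distortion" ([k1, k2, p1, p2, k3] as OpenCV has them; the pictures are not rectified), "R" (3x3) and "t" (3): a world point X has camera coordinates R X + t. Camera axes: x right, y down, z forward; pixel columns grow to the right and rows downward; lengths in m; the calibration is good to about 2 mm. A picture is of the moment at which its call begins. There is no depth.
- env.sign_off(): hands the job in; it is judged then, once.
The state is a dict: "time_s": time; "qpos": joint angles; "joint_velocities": joint speeds; "effort": joint torques, N m; "tool_pos": TCP position; "tool_rot": TCP orientation; "force": force on the tool from outside, world axes, zero at the start; "wrist_torque": the same for the moment, N m; "grip_width": finger opening in m; "grasp_force": force on a finger pad.
Only numpy, scipy, OpenCV 4.12 (cv2) and the standard library are available. Lean on these libraries where they do the work, as an engineer would, in place of code of your own. Each camera call takes 0.05 s, during which the arm holds its last target. There are 200 camera calls.

## Task

Take the bayonet adapter that fits the valve port (the middle-sized one of the three) and, with its lugs in the collar's slots, push it down into the port against the spring and twist it clockwise, seen from above, about a quarter turn to its stop. The valve springs shut if let go, so finish while still gripping the adapter, seated, upright and turned fully to its stop. Leave the other two adapters and everything else on the bench where they are.

Things in the scene. Friction and masses are not known exactly. Their poses are not given: they have to be found in the camera images.
- adapter_mid: aluminium bayonet adapter, the middle of three sizes, upright, about 110 g. Origin: centre of its underside; z up, x along grip bar and lugs. Spigot 26 mm across, z 0-24 mm, foot tapered over 5 mm; lugs on +x and -x, 7 mm wide, z 5-10 mm, 36 mm over both; flange 44 mm across, z 24-30 mm; flat grip bar on top, z 30-58 mm, 34 mm long (x), 12 mm thick (y).
- adapter_small: the small look-alike, too small for the port: flange 32 mm across, spigot 17 mm; heights, axes, origin and grip bar as the middle adapter. Leave it.
- adapter_large: the large look-alike, too big for the port: flange 56 mm across, spigot 37 mm; heights, axes, origin and grip bar as the middle adapter. Leave it.
- port: the valve port, fixed: grey valve body on a base plate 100 x 100 mm, with an upright steel collar 52 mm across, its top 95 mm above the bench. Origin: centre of its underside, z up, x along the slots. Adapter's underside 11 mm below the mouth: it meets the sprung plunger; 15 mm: lugs just under the lip; 20 mm: plunger bottoms. So push to about 18 mm below the mouth, then turn.
- port_mouth (a point): centre of the collar's mouth (bore 30 mm), level with its top; z up. The two slots for the lugs, 12 mm wide, are on its +x and -x sides; either lug may go in either slot. The lip is 5 mm thick. Lugs below it turn clockwise from above only: after about 0.16 rad they meet the sprung valve and carry it to its stop, about 1.5 rad of adapter turn in all. Let go, it springs back.
- plunger (a joint): the sprung plunger in the port, m pressed down: 0 at rest, 0.009 bottomed, about 0.004 when the lugs rest up under the lip. Takes 2.7 N at rest to 8 N at the bottom.
- valve (a joint): the spring-return valve in the port that the lugs turn, rad clockwise from above: 0 closed at rest, 1.35 fully open at its stop. Its spring gives 0.07 N m closed to 0.18 N m fully open. A brass pointer outside the collar, below its lip, turns with it.
- beaker: bystander: glass beaker, origin at its underside; leave it where it is (60 mm across, 80 mm tall)
- jar: bystander: amber jar, origin at its underside; leave it where it is (56 mm across, 90 mm tall)
- spatula: bystander: spatula, origin at its underside; leave it where it is (170 mm long)
- cork_ring: bystander: cork ring, origin at its underside; leave it where it is (100 mm across, 30 mm tall)
- wrench: bystander: wrench, origin at its underside; leave it where it is (160 mm long)
- dish: bystander: porcelain dish, origin at its underside; leave it where it is (90 mm across, 30 mm tall)
- stopper: bystander: rubber stopper, origin at its underside; leave it where it is (26 mm across, 28 mm tall)
Mind the look-alikes: they are no part of the job. What is shaped like the adapter_mid but green or pink is not meant. Of the things that look like the port, take the one that is farthest from the robot's base at the start.

How it is judged:
By the outcome, as a careful person would: the job done as asked, in the order asked, and still so for the second after the job is handed in, while the arm keeps its last pose, push and grip.
It also fails if it takes over 43 s, if anything falls off the work surface, if the arm or the gripper's body presses on something with over 40 N, if the wrist force passes 120 N, or if a joint passes its speed limit or range.

## Working session

There is one attempt and no reset: what is moved stays moved. The work goes in short steps, Python scripts to look and compute and a tool call to move; the robot and the scene stay as the last step left them, time stands still between calls to the robot, and variables do not carry over. Pictures are saved under pics/ and viewed, at most 10 in all, crops included, and the job is handed in when it is done.

Besides the shell and the picture viewer there is one more tool, called after "Emit:" in YAML: its name, and indented under it one key for each argument. step_arm: Moves the arm, as the interface text tells. Its arguments: {"type":"object","properties":{"steps":{"type":"array","items":{"type":"number"}},"grip_force":{"type":"number"}},"required":["steps"]}

```bash
mkdir -p pics
cat > h.py <<'E'
import numpy as np,cv2
from cell import env
def shot(n,f):
    c=env.read_camera(n); cv2.imwrite('pics/'+f+'.png',c['image'][:,:,::-1]); np.savez('pics/'+f+'.npz',**{k:np.array(c[k]) for k in c}); return c
def load(f): return dict(np.load('pics/'+f+'.npz'))
def ray(c,uv):
    p=cv2.undistortPoints(np.array([[uv]],float),c['camera_matrix'],c['distortion'])[0,0]
    R=np.array(c['R']);return -R.T@np.array(c['t']),R.T@np.array([p[0],p[1],1])
def plane(c,uv,z):
    o,d=ray(c,uv);return o+d*(z-o[2])/d[2]
def proj(c,X):
    return cv2.projectPoints(np.array([X],float),cv2.Rodrigues(np.array(c['R']))[0],np.array(c['t']),c['camera_matrix'],c['distortion'])[0][0,0]
E
python3 - <<'E'
from h import *
a=shot('top','top0');b=shot('scene','scene0')
o=env.get_obs();print(o['tool_pos'],o['tool_rot'],o['force'],o['grip_width'])
for c in(a,b):print(-np.array(c['R']).T@c['t'],c['R'][2])
E
```

```text
[ 0.25646907 -0.59707036  0.40379104] [-1.79904097e+02  8.32530879e-03  2.32519684e+01] [ 0.30619502 -0.28091849  1.08630079] 0.08677483886415792
[ 4.73170222e-01 -2.31781128e-05  1.25442592e+00] [ 0.06283173 -0.02390963 -0.99773769]
[1.20724224 0.46910384 1.0791048 ] [-0.50992933 -0.3934283  -0.76497468]
```

View pics/top0.png

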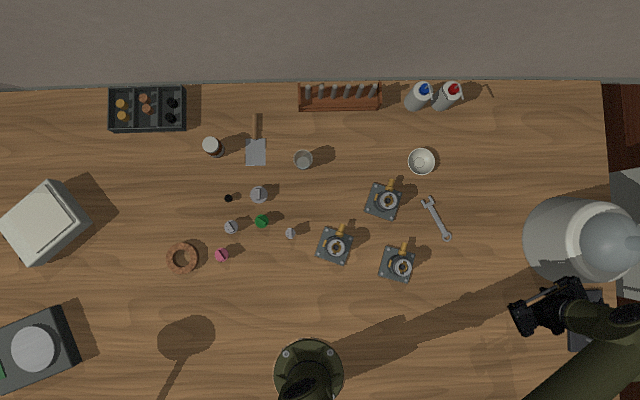

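View pics/scene0.png

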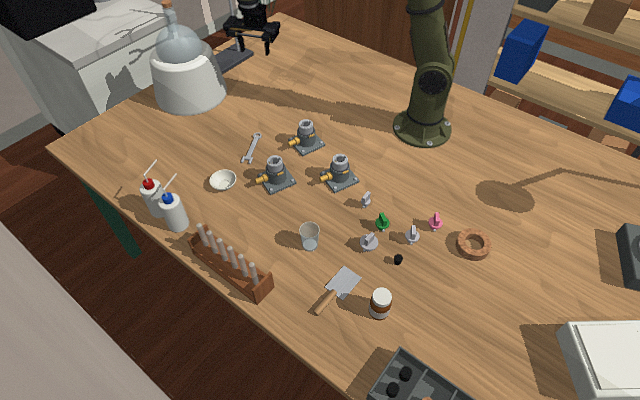

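Top picture: three silver adapters at (259,195), (231,227) and (291,233), with green at (262,222) and pink at (221,255) being decoys. Ports are at (388,200), (336,246) and (402,267), and the base is near (308,370). By size (231,227) looks like the middle adapter, and (388,200) looks like the farthest port. I'll measure both and confirm them in a crop.

Run:
```python
from h import *
a=load('top0')
for n,uv,z in[('A',(259,195),.03),('B',(231,227),.03),('C',(291,233),.03),('P1',(388,200),.095),('P2',(336,246),.095),('P3',(402,267),.095)]:
    p=plane(a,uv,z);print(n,p.round(3),np.hypot(*p[:2]).round(3))
im=a['image'][:,:,::-1]
x=cv2.resize(im[180:270,205:305],None,fx=4,fy=4,interpolation=cv2.INTER_CUBIC)
y=cv2.resize(im[175:265,360:455],None,fx=4,fy=4,interpolation=cv2.INTER_CUBIC)
cv2.imwrite('pics/crop0.png',np.hstack([x,y]))
```

```text
A [0.572 0.141 0.03 ] 0.589
B [0.473 0.23  0.03 ] 0.526
C [0.449 0.042 0.03 ] 0.451
P1 [ 0.542 -0.254  0.095] 0.598
P2 [ 0.408 -0.093  0.095] 0.419
P3 [ 0.34  -0.289  0.095] 0.446
```

View pics/crop0.png

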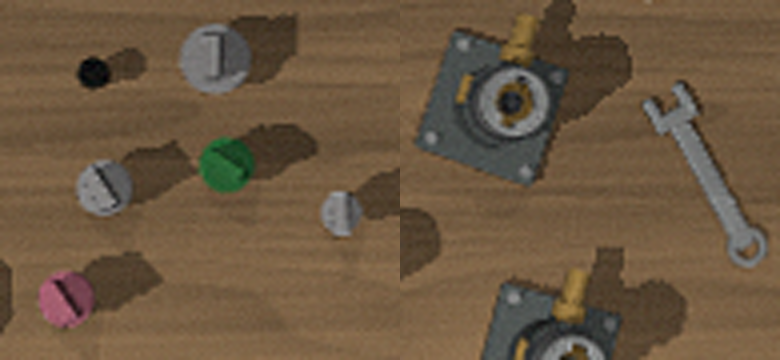

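Left crop: silver adapters A at (259,195) large, B at (231,227) middle and C at (291,233) small. B is the one meant, since it is silver and between the other two in size. Right crop: port P1 at (388,200), 0.598 m from the base against 0.446 m and 0.419 m for the others, so P1 is the farthest. I'll move above P1 first and look from close by.

Emit:
step_arm:
  steps: [1, 40, -20, 0, 0, 1, 40, -20, 0, 0, 1, 40, -20, 0, 0, 1, 40, -20, 0, 0, 1, 40, -20, 0, 0, 1, 40, -20, 0, 0, 1, 40, -20, 0, 0, 1, 40, -20, 0, 0, 1, 40, -20, 0, 0, 1, 37, -23, 0, 0, 1, 0, 0, 0, 0]

```text
time_s: 1.48
tool_pos: [0.5434, -0.2493, 0.4043]
tool_rot: [-179.9, -0.1, 23.7]
force: [-0.2, 0.3, -0.0]
grip_width: 0.0869
grasp_force: 0.0
```

Run:
```python
from h import *
c=shot('wrist','w1');o=env.get_obs();print(o['time_s'],o['qpos'].round(2) if hasattr(o['qpos'],'round') else o['qpos'],o['tool_pos'],o['tool_rot'])
print(-np.array(c['R']).T@c['t'],c['R'][2],proj(c,[.542,-.254,.095]),proj(c,[o['tool_pos'][0],o['tool_pos'][1],.24]))
```

```text
1.525 [ 39.29  13.16 -19.83  90.41   4.51  77.27 -47.57] [ 0.5420162  -0.25204758  0.40425871] [-1.79948497e+02  1.77615047e-02  2.34835050e+01]
[ 0.60935391 -0.22050022  0.38360913] [-0.24164173 -0.10483905 -0.96468546] [328.98244968 196.35690914] [328.7955806  263.36083343]
```

View pics/w1.png

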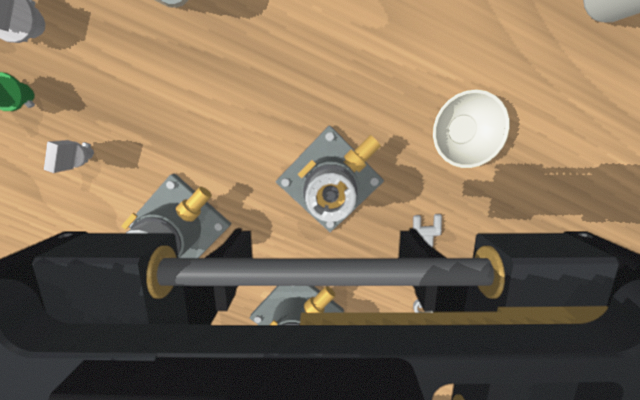

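The port mouth shows at about (331,194) in the wrist view, where I expected it. I'll enlarge it to find the slot direction.

Run:
```python
from h import *
c=load('w1');im=c['image'][:,:,::-1]
cv2.imwrite('pics/w1c.png',cv2.resize(im[120:235,270:390],None,fx=5,fy=5,interpolation=cv2.INTER_CUBIC))
```

```text
(no output)
```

View pics/w1c.png

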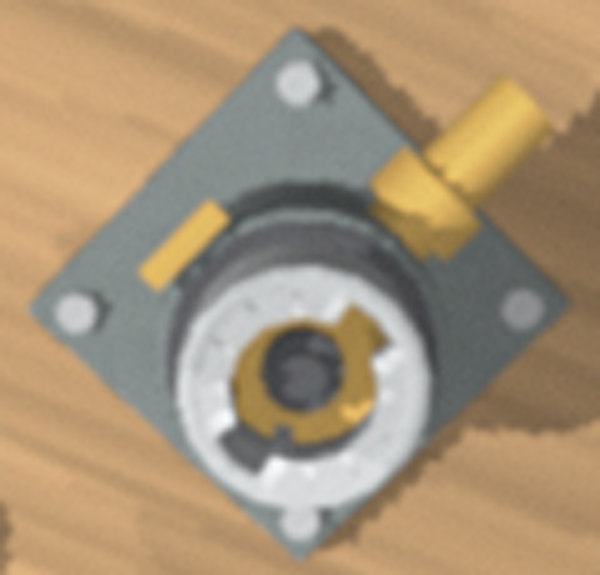

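Slots lie NE (368,330) and SW (242,447) in the crop, with the collar top centred at about (305,387).

Run:
```python
from h import *
c=load('w1')
f=lambda p,z:plane(c,(270+(p[0]+.5)/5-.5,120+(p[1]+.5)/5-.5),z)
g=lambda a,b:np.degrees(np.arctan2(*(a-b)[1::-1])).round(1)
m=f((305,387),.095);print('mouth',m.round(4))
ne,sw=f((368,330),.095),f((242,447),.095);print('slots',ne.round(4),sw.round(4),((ne+sw)/2).round(4),g(ne,sw))
T,R,B,L=[f(p,.01) for p in((298,28),(568,305),(300,558),(30,308))]
print('plate',((T+R+B+L)/4).round(4),g(T,L),g(R,B),g(T,R),g(L,B),[np.linalg.norm(x-y).round(4) for x,y in((T,R),(R,B),(B,L),(L,T))])
a=load('top0');im=a['image']
# adapter B from top: silver mask contour
h=cv2.cvtColor(im,cv2.COLOR_RGB2HSV)
mk=((h[...,1]<60)&(h[...,2]>90)).astype(np.uint8)
n,l,s,ce=cv2.connectedComponentsWithStats(mk)
for i in range(1,n):
    x,y=ce[i]
    if 215<x<305 and 180<y<265 and s[i,4]>15: print(ce[i].round(1),s[i],plane(a,ce[i],.035).round(4))
```

```text
mouth [ 0.542  -0.2558  0.095 ]
slots [ 0.5578 -0.2625  0.095 ] [ 0.5253 -0.2492  0.095 ] [ 0.5416 -0.2558  0.095 ] -22.3
plate [ 0.5412 -0.256   0.01  ] -20.8 -21.0 68.9 69.2 [np.float64(0.098), np.float64(0.0975), np.float64(0.0977), np.float64(0.0979)]
[256.1 194.8] [250 186  17  17 161] [0.5719 0.1492 0.035 ]
[229.5 226.9] [224 220  14  14 110] [0.4733 0.234  0.035 ]
[288.6 233.1] [285 228   8  11  66] [0.4493 0.0497 0.035 ]
```

Port P1 is at (0.5417, -0.256) with slots at yaw -21°, so I'll start at tool yaw 159 and end near 73. Next, move above adapter B.

Emit:
step_arm:
  steps: [1, 12, -43, 0, 0, 1, 12, -43, 0, 0, 1, 12, -43, 0, 0, 1, 12, -43, 0, 0, 1, 12, -43, 0, 0, 1, 12, -43, 0, 0, 1, 12, -43, 0, 0, 1, 12, -43, 0, 0, 1, 12, -43, 0, 0, 1, 12, -43, 30, 0, 1, 10, -41, 30, -7, 1, 0, 0, 0, 0]

```text
time_s: 3.02
tool_pos: [0.473, 0.2316, 0.3423]
tool_rot: [-179.9, 0.3, 30.5]
force: [-0.8, -0.8, 0.8]
grip_width: 0.0873
grasp_force: 0.0
```

Run:
```python
from h import *
c=shot('wrist','w2');o=env.get_obs();print(o['time_s'],o['qpos'],o['tool_pos'],o['tool_rot'])
u,v=proj(c,[.473,.232,.045]);print(u,v);u,v=int(u),int(v)
x0,y0=max(u-60,0),max(v-60,0);print(x0,y0)
cv2.imwrite('pics/w2c.png',cv2.resize(c['image'][y0:y0+120,x0:x0+120,::-1],None,fx=5,fy=5,interpolation=cv2.INTER_CUBIC))
```

```text
3.075 [ 11.1076757    9.27678768 -43.15922971 103.87511408   6.73867176
  69.61946156 -93.75534291] [0.47431944 0.22976494 0.34351378] [-1.79988135e+02  1.58666405e-01  3.02938839e+01]
324.9050105222051 194.28136793671274
264 134
```

View pics/w2c.png

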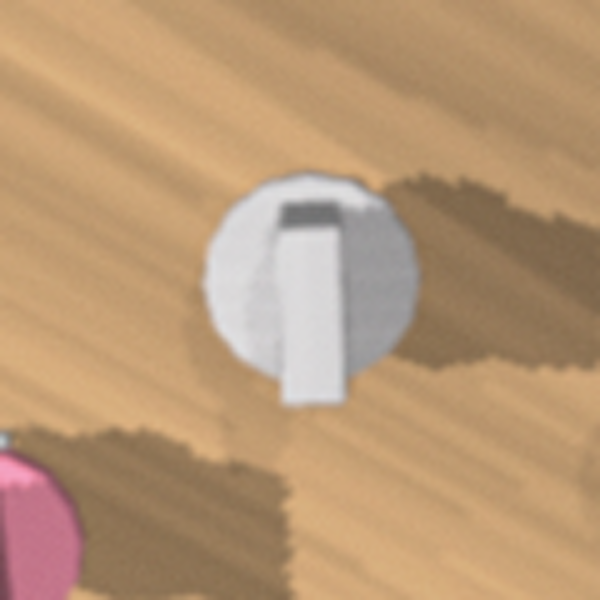

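The crop shows the middle adapter's bar nearly upright: top face from (310,228) to (314,404), edges 279–341 at the far end and 281–347 at the near end. The flange spans 204–419 × 173–383.

Run:
```python
from h import *
c=load('w2');o=env.get_obs()
f=lambda p,z:plane(c,(264+(p[0]+.5)/5-.5,134+(p[1]+.5)/5-.5),z)
far,near=f((310,228),.058),f((314,404),.058)
print(far.round(4),near.round(4),((far+near)/2).round(4),np.linalg.norm(far-near),np.degrees(np.arctan2(*(far-near)[1::-1])))
l,r=f((204,278),.03),f((419,278),.03);t,b=f((311,173),.03),f((311,388),.03);print(((l+r)/2).round(4),((t+b)/2).round(4),np.linalg.norm(l-r))
y=np.radians(o['tool_rot'][2]);d=(far+near)[:2]/2-o['tool_pos'][:2];print(o['tool_pos'],d@[np.cos(y),np.sin(y)],d@[np.sin(y),-np.cos(y)])
```

```text
[0.4884 0.2403 0.058 ] [0.4599 0.2226 0.058 ] [0.4741 0.2315 0.058 ] 0.033514322196957984 31.825390195817942
[0.4747 0.2319 0.03  ] [0.4738 0.2315 0.03  ] 0.04341883303619116
[0.47431944 0.22976494 0.34351378] 0.0006963134792724802 -0.0015645323905142787
```

Emit:
step_arm:
  steps: [0.7, 0.5, -1.5, 30, -1.5, 0.6, 0, 0, 30, 0, 0.6, 0, 0, 30, 0, 0.6, 0, 0, 25, 0, 0.6, 0, 0, 13, 0, 0.6, 0, 0, 0, 0, 0, 0, 0, 0, 0, 0, 0, 0, 0, 0, 0, 0, 0, 0, 0, 0, 0, 0, 0, 0, 0, 0, 0, 0, 0]
  grip_force: 45

```text
time_s: 4.45
tool_pos: [0.4744, 0.2317, 0.2168]
tool_rot: [180.0, -0.0, 31.8]
force: [0.1, -0.3, 0.1]
grip_width: 0.0116
grasp_force: 45.0
```

Emit:
step_arm:
  steps: [0, 0, 0, -40, 0, 0, 0, 0, -50, 0, 0, 0, 0, -50, 0, 0, -20, 45, 0, 0, 0, -20, 45, 0, 0, 0, -20, 45, 0, 0, 0, -20, 45, 0, 0, 0, -20, 45, 0, 0, 0, -20, 45, 0, 0, 0, -20, 45, 0, 0, 0, -20, 45, 0, 0, 0, -20, 45, 0, 0]

```text
time_s: 5.95
tool_pos: [0.5344, -0.2089, 0.3564]
tool_rot: [-180.0, 0.0, 31.8]
force: [0.2, 1.0, -1.2]
grip_width: 0.0116
grasp_force: 45.0
```

Emit:
step_arm:
  steps: [0, -20, 45, 0, 0, 0, 0, 0, 0, -10, 0, 0, 0, 0, -10, 0, 0, 0, 0, -10, 0, 0, 0, 0, -10, 0, 0, 0, 0, -10, 0, 0, 0, 0, -10, 0, 0, 0, 0, -10, 0, 0, 0, 0, -10, 0, 0, 0, 0, -10, 0, 0, 0, 0, -10, 0, 0, 0, 0, -10]

```text
time_s: 7.45
tool_pos: [0.5409, -0.2562, 0.3563]
tool_rot: [-180.0, -0.1, 142.1]
force: [-0.1, -0.2, -1.9]
grip_width: 0.0124
grasp_force: 45.0
```

Emit:
step_arm:
  steps: [0, 0, 0, 0, -10, 0, 0, 0, 0, -7, 0, 0, 0, 0, 0, 0, 0, 0, 0, 0]

```text
time_s: 7.95
tool_pos: [0.541, -0.2563, 0.3565]
tool_rot: [180.0, -0.0, 158.6]
force: [-0.9, -0.9, -1.8]
grip_width: 0.0116
grasp_force: 45.0
```

Run:
```python
from h import *
c=shot('wrist','w3');s=shot('scene','scene3')
o=env.get_obs();print(o['time_s'],o['qpos'],o['tool_pos'],o['tool_rot'],o['force'],o['grip_width'])
u,v=map(int,proj(c,[.5417,-.256,.13]));x0,y0=u-70,v-60;print(x0,y0)
A=cv2.resize(c['image'][y0:y0+130,x0:x0+150,::-1],(450,390),interpolation=cv2.INTER_CUBIC)
u,v=map(int,proj(s,[.5417,-.256,.13]));x1,y1=u-37,v-40;print(x1,y1)
B=cv2.resize(s['image'][y1:y1+90,x1:x1+75,::-1],(325,390),interpolation=cv2.INTER_CUBIC)
cv2.imwrite('pics/w3c.png',np.hstack([A,B]))
```

```text
8.05 [ 54.99741896  17.68988944 -38.72195476  93.35287081  11.46799527
  73.00940068  82.91046782] [ 0.54110338 -0.25623956  0.35665404] [-1.79995717e+02 -9.83955668e-03  1.58682693e+02] [-0.2978146   0.20417647 -2.35447024] 0.01155762379789568
256 161
236 112
```

View pics/w3c.png

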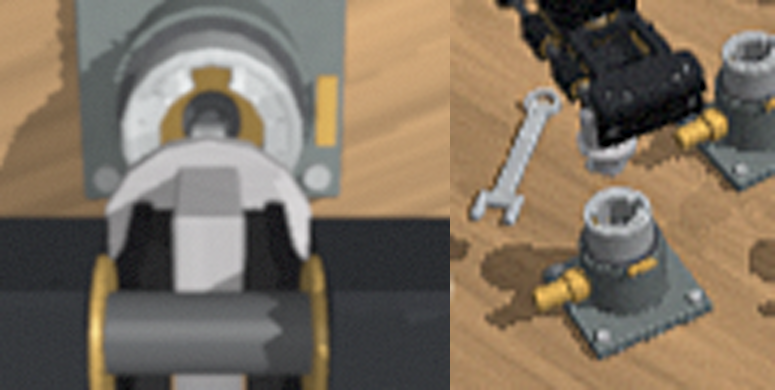

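The held adapter (flange columns 107–312, front edge row 140) lines up with the collar (columns 120–302, far rim row 47) and its slot at (211,75). I'll work out the residual offset.

Run:
```python
from h import *
c=load('w3');o=env.get_obs();p=o['tool_pos'];y=np.radians(o['tool_rot'][2])
X=np.array([np.cos(y),np.sin(y)]);Y=np.array([np.sin(y),-np.cos(y)])
f=lambda u,v,z:(lambda d:(1000*d@X).round(1).tolist()+[(1000*d@Y).round(1)])(plane(c,(256+(u+.5)/3-.5,161+(v+.5)/3-.5),z)[:2]-p[:2])
print('rim',f(120,137,.095),f(302,137,.095),f(211,47,.095),'slot',f(193,68,.095),f(229,68,.095))
print('flange',f(107,215,.17),f(312,215,.17),f(209,140,.17))
print('bar',f(173,260,.197),f(245,260,.197))
d=np.array([.5417,-.256])-p[:2];print(d@X*1e3,d@Y*1e3)
```

```text
Traceback (most recent call last):
TypeError: unsupported operand type(s) for +: 'float' and 'list'
```

Run:
```python
from h import *
c=load('w3');o=env.get_obs();p=o['tool_pos'];y=np.radians(o['tool_rot'][2])
M=np.array([[np.cos(y),np.sin(y)],[np.sin(y),-np.cos(y)]])
f=lambda u,v,z:(1e3*M@(plane(c,(256+(u+.5)/3-.5,161+(v+.5)/3-.5),z)[:2]-p[:2])).round(1)
print('rim',f(120,137,.095),f(302,137,.095),f(211,47,.095),'slot',f(193,68,.095),f(229,68,.095))
print('flange',f(107,215,.17),f(312,215,.17),f(209,140,.17))
print('bar',f(173,260,.197),f(245,260,.197))
print(1e3*M@(np.array([.5417,-.256])-p[:2]))
```

```text
rim [  0.7 -25.6] [ 0.6 25.8] [26.5  0.1] slot [20.6 -4.9] [20.6  5.1]
flange [  6.9 -20.8] [ 6.8 20. ] [22.5 -0.5]
bar [ 9.4 -6.6] [9.4 5.6]
[-0.46870994  0.440055  ]
```

Emit:
step_arm:
  steps: [0, 0, 0.5, 20, 0, 0, 0, 0, 15, 0, 0, 0, 0, 8, 0, 0, 0, 0, 4, 0, 0, 0, 0, 3, 0, 0, 0, 0, 0, 0]

```text
time_s: 8.8
tool_pos: [0.5414, -0.2558, 0.3069]
tool_rot: [-180.0, 0.0, 158.8]
force: [-0.0, 0.1, -1.2]
grip_width: 0.0117
grasp_force: 45.0
```

Emit:
step_arm:
  steps: [0, 0, 0, 2, 0, 0, 0, 0, 2, 0, 0, 0, 0, 2, 0, 0, 0, 0, 0, 0]

```text
time_s: 9.3
tool_pos: [0.5413, -0.2558, 0.3009]
tool_rot: [-180.0, 0.0, 158.8]
force: [0.2, 0.3, -1.7]
grip_width: 0.0116
grasp_force: 45.0
```

Underside is about 11 mm below the mouth with no contact force, so the lugs are in the slots. Push on to 18 mm.

Emit:
step_arm:
  steps: [0, 0, 0, 2, 0, 0, 0, 0, 2, 0, 0, 0, 0, 2, 0, 0, 0, 0, 1.2, 0, 0, 0, 0, 0, 0, 0, 0, 0, 0, 0]
  grip_force: 60

```text
time_s: 10.05
tool_pos: [0.5414, -0.2558, 0.294]
tool_rot: [-180.0, 0.0, 158.8]
force: [-1.8, 0.5, 6.0]
grip_width: 0.0114
grasp_force: 60.0
```

Emit:
step_arm:
  steps: [0, 0, 0, 0, 6, 0, 0, 0, 0, 6, 0, 0, 0, 0, 6, 0, 0, 0, 0, 6, 0, 0, 0, 0, 6, 0, 0, 0, 0, 0]

```text
time_s: 10.8
tool_pos: [0.5417, -0.2558, 0.2941]
tool_rot: [180.0, 0.1, 128.8]
force: [-0.7, -0.9, 6.2]
grip_width: 0.0116
grasp_force: 60.0
```

Run:
```python
from h import *
o=env.get_obs();print(o['tool_pos'],o['tool_rot'],o['force'],o['wrist_torque'],o['qpos'])
```

```text
[ 0.54166236 -0.25579865  0.29407321] [1.79978919e+02 8.17563292e-02 1.28834282e+02] [-0.67708241 -0.88363906  6.17225088] [ 0.02656819 -0.06012031  0.13291952] [ 50.21659673  19.8024119  -33.02438923  97.45160076  11.6781309
  66.11461055  52.83306019]
```

The wrist feels 0.13 N m, so the valve is engaged. Keep turning.

Emit:
step_arm:
  steps: [0, 0, 0, 0, 6, 0, 0, 0, 0, 6, 0, 0, 0, 0, 6, 0, 0, 0, 0, 6, 0, 0, 0, 0, 6, 0, 0, 0, 0, 6, 0, 0, 0, 0, 6, 0, 0, 0, 0, 6, 0, 0, 0, 0, 4, 0, 0, 0, 0, 0, 0, 0, 0, 0, 0]

```text
time_s: 12.18
tool_pos: [0.5412, -0.2561, 0.294]
tool_rot: [180.0, 0.1, 76.9]
force: [-1.6, 0.8, 5.6]
grip_width: 0.0115
grasp_force: 60.0
```

Run:
```python
from h import *
o=env.get_obs();print(o['tool_pos'],o['tool_rot'],o['force'],o['wrist_torque'],o['qpos'])
```

```text
[ 0.54121951 -0.2560866   0.29400196] [1.79994763e+02 5.54121619e-02 7.68957256e+01] [-1.55056406  0.83498645  5.62249592] [0.05199862 0.48150566 0.14683639] [ 43.86302706  18.49967633 -25.14354534  97.69532536   8.56740563
  65.68419068   3.21641526]
```

Emit:
step_arm:
  steps: [0, 0, 0, 0, 2, 0, 0, 0, 0, 2, 0, 0, 0, 0, 2, 0, 0, 0, 0, 0]

```text
time_s: 12.68
tool_pos: [0.5412, -0.2561, 0.294]
tool_rot: [180.0, 0.1, 70.9]
force: [-1.9, 0.3, 6.0]
grip_width: 0.0113
grasp_force: 60.0
```

Run:
```python
from h import *
o=env.get_obs();print(o['tool_pos'],o['tool_rot'],o['force'],o['wrist_torque'])
```

```text
[ 0.54117436 -0.25608158  0.29400761] [1.79997914e+02 5.80784969e-02 7.08875122e+01] [-1.85358288  0.2964414   5.96551958] [-0.01592176  0.435451    0.19622348]
```

Emit:
step_arm:
  steps: [0, 0, 0, 0, 2, 0, 0, 0, 0, 1, 0, 0, 0, 0, 0]

```text
time_s: 13.05
tool_pos: [0.5412, -0.2561, 0.294]
tool_rot: [180.0, 0.1, 68.0]
force: [-2.2, -0.4, 6.5]
grip_width: 0.0116
grasp_force: 60.1
```

Run:
```python
from h import *
o=env.get_obs();print(o['tool_pos'],o['tool_rot'],o['force'],o['wrist_torque'])
s=shot('scene','scene4');t=shot('top','top4')
u,v=map(int,proj(s,[.5417,-.256,.1]));x1,y1=u-40,v-40
A=cv2.resize(s['image'][y1:y1+90,x1:x1+80,::-1],(400,450),interpolation=cv2.INTER_CUBIC)
w=shot('wrist','w4');u,v=map(int,proj(w,[.5417,-.256,.1]))
B=cv2.resize(w['image'][100:300,220:420,::-1],(400,450),interpolation=cv2.INTER_CUBIC)
cv2.imwrite('pics/f4.png',np.hstack([A,B]))
```

```text
[ 0.54123209 -0.25608315  0.29401461] [1.79980949e+02 8.13521411e-02 6.79608475e+01] [-2.22493088 -0.35171592  6.54307833] [-0.07639102  0.44909814  0.5681871 ]
```

View pics/f4.png

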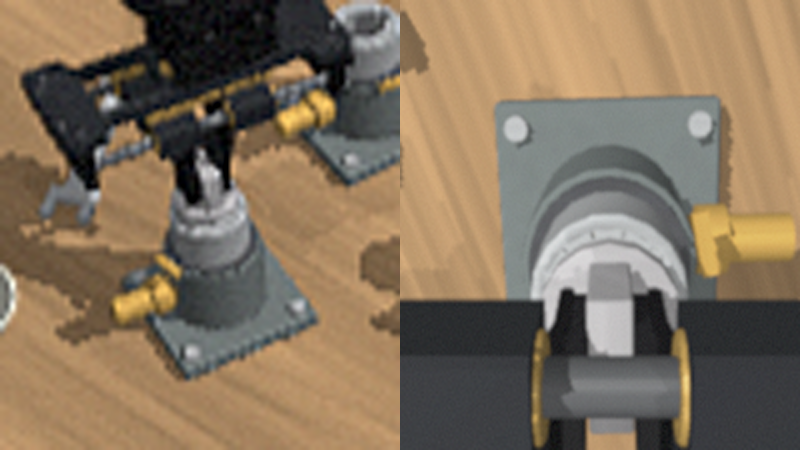

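Torque jumped from 0.20 to 0.57 N m at about 91°, so the valve is at its stop. In the picture the adapter sits upright in the collar and the pointer has swung round beside the hose nipple. I'll hold briefly, recheck and hand in.

Emit:
step_arm:
  steps: [0, 0, 0, 0, 0, 0, 0, 0, 0, 0, 0, 0, 0, 0, 0, 0, 0, 0, 0, 0]

```text
time_s: 13.7
tool_pos: [0.5412, -0.2561, 0.294]
tool_rot: [180.0, 0.1, 68.0]
force: [-1.8, -0.2, 5.4]
grip_width: 0.0115
grasp_force: 60.1
```

Run:
```python
from h import *
o=env.get_obs();print(o['tool_pos'],o['tool_rot'],o['force'],o['wrist_torque'])
if o['wrist_torque'][2]>.35: print(env.sign_off())
```

```text
[ 0.54124704 -0.25609596  0.29401991] [1.79978096e+02 7.95684959e-02 6.79689662e+01] [-1.84478069 -0.24241422  5.38749465] [-0.05665834  0.47913208  0.57913731]
the job is handed in; nothing more can be done
None
```

I handed the job in at 13.7 s: the middle adapter is pushed about 18 mm into the farthest port and turned about 91° clockwise to its stop (torque rose from 0.20 to 0.58 N m and held), upright and still gripped.

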